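# Change the spool on the bobbin winder

## Task

The turquoise spool on the bobbin winder is full: first take it off the spindle and stand it upright in the empty (yellow-lined) cell of the white crate. Then put the bare cream core upright on the spindle, lowering it fully home onto the seat, and last swing the press arm in by its red handle until its black pad rests against the core. Lower both spools rather than dropping them, and do not disturb the other two spools or the jar.

Things in the scene. Friction and masses are not known exactly. Their poses are not given: they have to be found in the camera images.
- winder: Bobbin winder fixed to the table: white housing 200 x 140 x 40 mm (x, y, z) with a turquoise stripe; origin at the centre of its underside. On its top: the spindle (at x 0, y -30 mm) and, at x +70, y +5 mm, the pivot of the press arm.
- seat (a point): Centre of the top of the grey seat disc (64 mm diameter, top 46 mm above the table) where a spool rests. The steel spindle rises from here: 20 mm diameter, 70 mm tall, the top 15 mm tapering to 8 mm diameter. Axes as the winder's.
- press_arm (a joint): Swing angle (rad) of the press arm about its upright pivot; stays where it is left. 0: arm along the winder's -x, pad just touching a core centred on the spindle. Positive is open: the handle end swings towards the winder's +y (direction pivot to handle = (-cos q, +sin q) in winder axes). Starts open, limits -0.2 to 0.95.
- press_pivot (a point): The press arm's upright pivot axis, 48 mm above the table, axes turning with the arm. The aluminium arm is a flat bar 14 mm wide, 56 to 68 mm above the table.
- press_handle (a point): Top of the red upright handle, a round post 18 mm in diameter at the arm's free end, 140 mm from the pivot; its top is 130 mm above the table, its lower end meets the arm at about 64 mm.
- press_pad (a point): Middle of the working face of the black rubber pad on the arm, 70 mm from the pivot; the face is 26 mm wide, 30 mm high, 61 to 91 mm above the table, 15 mm to the side of the arm's centre line, facing the spindle.
- full_spool: Full spool, turquoise winding 54 mm in diameter from 10 to 104 mm above its underside, on a brown tube 40 mm in diameter, 120 mm tall, with a foot flange 58 mm in diameter and 6 mm thick. Bore 26 mm, right through. Starts on the spindle, its underside on the seat. Origin: centre of the underside, z up its axis. About 0.18 kg.
- core: Bare cream core: tube 40 mm outside diameter, 110 mm tall, bore 26 mm right through, foot flange 58 mm in diameter and 6 mm thick. Starts standing on the table, flange down. Origin: centre of the underside, z up its axis. About 70 g.
- crate: White open crate fixed to the table, 82 x 238 x 60 mm (x, y, z), walls and floor 4 mm, divided by two walls into three cells in a row along its y, each 74 mm square, centres at y -78, 0 and +78 mm. Origin: centre of its underside.
- liner: Flat yellow disc, 62 mm in diameter, on the floor of the crate's one empty cell, marking its centre; origin 4 mm above the table. Any of the three cells.
- spool_a: Burgundy spool, same size as the full spool, standing in another crate cell; leave it. Origin: centre of its underside.
- spool_b: Green spool, same size, standing in another crate cell; leave it. Origin: centre of its underside.
- button_jar: Amber jar with an orange cap, 68 mm in diameter, 85 mm tall, standing beyond; leave it. Origin: centre of its underside.

How it is judged (in metres and radians):
On the way, in this order (a step that is already met when the one before it is completed fails the run):
1. the full spool stands upright on the floor of the empty crate cell (horizontal distance between full_spool and liner below 0.016 m and z of full_spool in the frame of crate below 0.01 m and angle between full_spool's own z axis and vertical below 0.1 rad), for 0.2 s.
2. the bare core is fully home on the spindle (horizontal distance between core and seat below 0.006 m and z of core in the frame of seat between -0.004 and 0.004 m and angle between core's own z axis and vertical below 0.06 rad), for 0.2 s.
3. the press arm's pad rests against the core (all of step 2 and horizontal distance between press_pad and core below 0.026 m), for 0.2 s.
At the end, for the whole second after the job is handed in: Full spool upright (0.1 rad) on the floor of the yellow-lined cell, within 16 mm of its centre; core on the spindle, within 6 mm of its axis and 4 mm of the seat, tilt below 0.06 rad; pad face within 26 mm of the core's axis (touching is 20 mm); both at rest (all of step 1 and all of step 3 and linear speed of each of core, full_spool below 0.02 m/s).
It fails at once if the burgundy spool is moved more than 25 mm or tipped (distance of spool_a from where it was at the start of the episode above 0.025 m or angle between spool_a's own z axis and vertical above 0.25 rad).
It fails at once if the green spool is moved more than 25 mm or tipped (distance of spool_b from where it was at the start of the episode above 0.025 m or angle between spool_b's own z axis and vertical above 0.25 rad).
It fails at once if the button jar is moved more than 25 mm or tipped (distance of button_jar from where it was at the start of the episode above 0.025 m or angle between button_jar's own z axis and vertical above 0.25 rad).
It fails at once if the core is dropped onto the seat (faster than 0.6 m/s on the spindle) (horizontal distance between core and seat below 0.012 m and z of core in the frame of seat below 0.06 m and linear speed of core above 0.6 m/s).
It fails at once if the full spool is dropped into its cell (faster than 0.6 m/s inside it) (horizontal distance between full_spool and liner below 0.02 m and z of full_spool in the frame of crate below 0.05 m and linear speed of full_spool above 0.6 m/s).
It also fails if it takes over 72 s, if anything falls off the work surface, if the arm or the gripper's body presses on something with over 40 N, if the wrist force passes 120 N, or if a joint passes its speed limit or range.

## Robot

A 6-joint arm with a two-finger parallel gripper is mounted at the origin on the work surface. World frame = base frame: x ahead of the robot, y to its left, z up, the work surface at z = 0. Lengths are in m, angles in degrees, forces in N, time in s.
With the tool pointing down it reaches from about 0.3 to 0.95 m from the base axis. Payload 3.1 kg.
Tool frame: the origin (TCP) lies at the very end of the fingers, on their centre line; the grasp point (between the pads) lies 19 mm behind it; z points along the fingers, y is the line along which they close (so a half turn about z gives the same grasp; the last joint's range is limited). The gripper opens to 85 mm and grips with 20 to 120 N. Pads are 22 mm wide; open, the fingers measure 114 mm over their backs; the gripper's body (76 mm by 85 mm) begins 54 mm behind the grasp point. The pads swing forward as they close: fully open they stand 13 mm farther back than shut.
Start: joints at [68.428, 17.653, 93.61, -0, 68.738, -3.994], TCP at [0.189, 0.596, 0.231] pointing down, gripper open.
Joint ranges: [-175.34, 175.34], [-45.06, 112.39], [2.9, 150.54], [-68.45, 248.45], [3.09, 151.38], [-168.51, 168.51]. Speed limits (degrees/s): [159.86, 159.86, 180, 180, 180, 180].

## Interface

Orientations are given as [roll, pitch, yaw] about the fixed x, y, z axes, in that order (R = Rz(yaw) Ry(pitch) Rx(roll)).
In Python, from plant import status, eyes, workorder gives the robot as it stands.
- The arm moves only by the tool apply_moves, never from a script. Its argument "moves" is a list that holds one entry, the list of rows, each a list of 5 numbers: the closure, from 0 (fully open) to 1 (shut), then the shift along the tool's x, y, z in m, then the turn about the tool's z in degrees. A call has 1 to 20 rows; each row shifts and turns the commanded pose from where the row before left it, along the tool's axes as they then stand; what a row does not reach is not made up. A row lasts 1/12 s, in which the tool goes at most 41.7 mm and 7.16 degrees, less where a joint would pass 70% of its speed; a pose out of reach is approached as far as the arm can. A call with a gripper value outside its range is refused whole. The fingers move at their own pace and stop on an object; "squeeze" is the grip in N (left out, the last holds). Time passes only in rows, so rows that do not move let the fingers close. It gives the time, the measured TCP pose, the force, the opening and the grip force at its end, in the units of the state.
- status.state(): the state, without advancing time (a new reading comes with each control period).
- eyes.capture(name): name is "scene" or "top" or "wrist"; returns a dict with "color" (400x640x3 uint8, blue, green, red), "depth" (400x640 float32, m along the optical axis (not along the pixel's ray), 0 where there is no reading), "fovy" (degrees; the focal length in pixels is half the picture's height over the tangent of half this angle, whatever the lens; pixels are square), "cx", "cy" (the principal point, pixels), "D" ([k1, k2, p1, p2, k3] as OpenCV has them; the pictures are not rectified), "R" (3x3) and "t" (3): a world point X has camera coordinates R X + t. Camera axes: x right, y down, z forward; pixel columns grow to the right and rows downward; lengths in m; the calibration is good to about 2 mm. A picture is of the moment at which its call begins.
- workorder.hand_in(): hands the job in; it is judged then, once.
The state is a dict: "time": time; "joint_pos": joint angles; "qd": joint speeds; "tau": joint torques, N m; "tool_pos": TCP position; "tcp_rot": TCP orientation; "contact_force": force on the tool from outside, world axes, zero at the start; "ft_torque": the same for the moment, N m; "gripper_width": opening from 0.0 (shut) to 1.0 (fully open); "finger_force": force on a finger pad.
Only numpy, scipy, OpenCV 4.12 (cv2) and the standard library are available. Lean on these libraries where they do the work, as an engineer would, in place of code of your own. Each camera call takes 0.05 s, during which the arm holds its last target. There are 200 camera calls.

## Working session

There is one attempt and no reset: what is moved stays moved. The work goes in short steps, Python scripts to look and compute and a tool call to move; the robot and the scene stay as the last step left them, time stands still between calls to the robot, and variables do not carry over. Pictures are saved under pics/ and viewed, at most 10 in all, crops included, and the job is handed in when it is done.

Besides the shell and the picture viewer there is one more tool, called after "Call:" as name(argument=value, ...) on one line, values as JSON. apply_moves: Moves the arm, as the interface text tells. Its arguments: {"type":"object","properties":{"moves":{"type":"array","items":{"type":"array","items":{"type":"array","items":{"type":"number"}}}},"squeeze":{"type":"number"}},"required":["moves"]}

```bash
ls; mkdir -p pics; cat > h.py <<'E'
import numpy as np, cv2
from plant import status, eyes, workorder
def cap(n):
    c=eyes.capture(n); f=200/np.tan(np.radians(c["fovy"])/2)
    c["K"]=np.array([[f,0,c["cx"]],[0,f,c["cy"]],[0,0,1]]); c["D"]=np.array(c["D"],float); c["R"]=np.array(c["R"]);c["t"]=np.array(c["t"]); return c
def rays(c,px):
    u=cv2.undistortPoints(np.array(px,float).reshape(-1,1,2),c["K"],c["D"]).reshape(-1,2)
    d=np.c_[u,np.ones(len(u))]@c["R"]; return -c["R"].T@c["t"],d
def plane(c,px,z):
    o,d=rays(c,px); return o+d*((z-o[2])/d[:,2])[:,None]
def cloud(c):
    h,w=c["depth"].shape; v,u=np.mgrid[:h,:w]
    o,d=rays(c,np.c_[u.ravel(),v.ravel()]); return (o+d*c["depth"].reshape(-1,1)).reshape(h,w,3)
E
python3 - <<'E'
from h import *
for n in("scene","top"):
    c=cap(n); cv2.imwrite(f"pics/{n}0.png",c["color"]); print(n,c["fovy"],c["D"],-c["R"].T@c["t"],c["R"][2])
print(status.state())
E
```

```text
pics
scene 45.60427403969848 [0.02781802 0.         0.         0.         0.        ] [ 1.27468773 -0.40675622  0.71605793] [-0.65742617  0.38607936 -0.64709626]
top 46.07545647899971 [-0.023072  0.        0.        0.        0.      ] [ 0.42931103 -0.03844671  1.06031324] [ 0.20618923  0.00369719 -0.97850515]
{'time': 0.1, 'joint_pos': array([ 6.84279568e+01,  1.76997601e+01,  9.36800699e+01, -1.07669840e-03,
        6.87382457e+01, -3.99526487e+00]), 'qd': array([-0.00469298, -0.07280731, -0.15094369, -0.03478136,  0.00214079,
        0.04468132]), 'tau': array([-1.76336498e-04, -4.16404045e+01, -2.77645040e+01, -1.10634212e-04,
        3.97609547e-03, -2.22131058e-05]), 'tool_pos': array([0.18852031, 0.59512481, 0.2301772 ]), 'tcp_rot': array([-1.79882141e+02, -7.22663338e-03,  1.62423606e+02]), 'contact_force': array([-0.31965975,  0.21703257, -0.49838497]), 'ft_torque': array([0.03091114, 0.00886733, 0.02858942]), 'finger_force': 0.0, 'gripper_width': 0.99728145347514}
```

View pics/scene0.png

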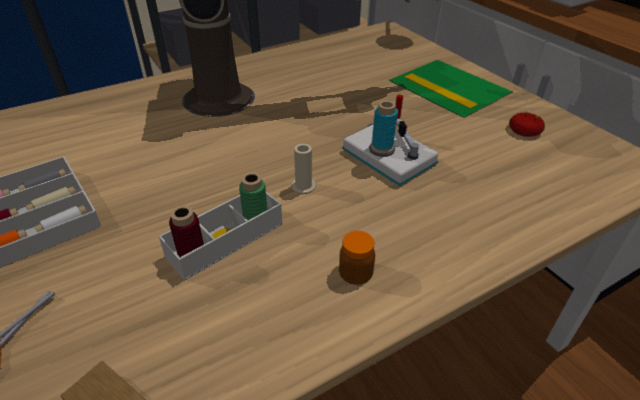

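View pics/top0.png

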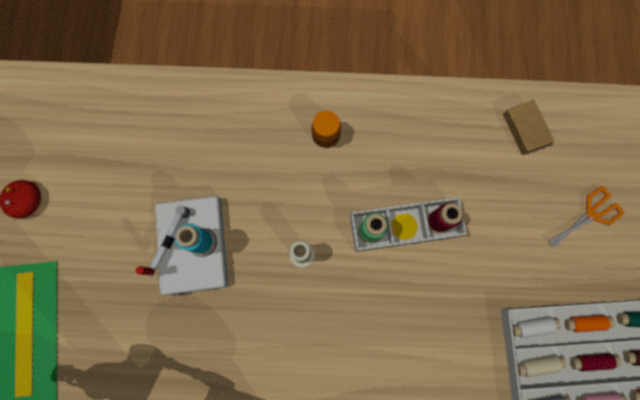

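Scene view: the turquoise spool is at (384,130), the core at (303,168), and the crate's middle cell, with the yellow liner, is at (220,232). Top view: spool top at (187,236), core at (301,254), liner at (404,227), press pivot at (184,211), red handle at (145,270), jar at (326,128). Next I'll measure these.

```bash
cat > m.py <<'E'
from h import *
c=cap("top"); P=cloud(c); Z=P[...,2]
def box(r,z0,z1):
    u0,u1,v0,v1=r; m=np.zeros(Z.shape,bool); m[v0:v1,u0:u1]=1
    return m&(Z>z0)&(Z<z1)&(c["depth"]>0)
def rpt(n,m,z):
    m=m.astype(np.uint8); k,l,s,_=cv2.connectedComponentsWithStats(m)
    i=1+np.argmax(s[1:,4]); cn,_=cv2.findContours((l==i).astype(np.uint8),0,1); cn=max(cn,key=cv2.contourArea)
    q=plane(c,cn.reshape(-1,2),z)
    (x,y),r=cv2.minEnclosingCircle(q[:,:2].astype(np.float32)); R=cv2.minAreaRect(q[:,:2].astype(np.float32)*1000)
    print(n,s[i],"circ",np.round([x,y,r],4),"rect",np.round(R[0],1),np.round(R[1],1),round(R[2],1),"medz",np.round(np.median(Z[l==i]),4)); return cn
rpt("spooltop",box((160,220,210,265),.158,.175),.166)
rpt("core top",box((280,325,230,280),.1,.118),.11)
rpt("jar",box((300,350,100,155),.078,.095),.085)
rpt("green top",box((350,400,200,250),.115,.135),.124)
rpt("burg top",box((425,475,190,245),.115,.135),.124)
rpt("crate rim",box((340,480,190,260),.05,.068),.06)
rpt("winder",box((140,240,185,305),.03,.047),.04)
hsv=cv2.cvtColor(c["color"],cv2.COLOR_BGR2HSV)
def col(r,lo,hi):
    u0,u1,v0,v1=r; m=np.zeros(Z.shape,bool); m[v0:v1,u0:u1]=1
    return m&(cv2.inRange(hsv,np.array(lo),np.array(hi))>0)
rpt("liner",col((380,425,205,250),(20,120,80),(35,255,255)),.004)
rm=col((125,160,255,285),(0,120,60),(10,255,255)); rpt("red",rm,.13)
q=P[rm]; print(q[q[:,2]>.12].mean(0),q[:,2].max())
E
python3 m.py
```

```text
spooltop [176 226  21  21 223] circ [0.517  0.2262 0.0208] rect [517.3 226.7] [38.7 38.2] 5.6 medz 0.1649
core top [290 241  20  20 189] circ [0.5033 0.0116 0.02  ] rect [503.7  12. ] [38.1 38.3] 2.5 medz 0.1095
jar [313 110  27  27 569] circ [ 0.7847 -0.0288  0.0307] rect [785.2 -29.7] [60.  56.9] 2.5 medz 0.0849
green top [366 215  20  20 321] circ [ 0.5613 -0.1381  0.0205] rect [ 560.9 -138.3] [38.4 38.4] 2.4 medz 0.1243
burg top [442 204  21  20 329] circ [ 0.5893 -0.2917  0.0212] rect [ 589.8 -292.3] [38.8 40.9] 2.4 medz 0.1246
crate rim [351 198 116  53 763] circ [ 0.5756 -0.2157  0.1252] rect [ 575.5 -215.3] [ 82.7 239.1] 10.5 medz 0.059
winder [ 155  196   71  100 4422] circ [0.5121 0.2567 0.1189] rect [510.5 254.6] [203.1 140.9] 10.1 medz 0.0392
liner [391 214  27  26 538] circ [ 0.5771 -0.2155  0.0302] rect [ 576.4 -216.1] [58.5 57.1] 14.3 medz 0.005
red [135 266  19   9  90] circ [0.4479 0.3125 0.0182] rect [447.1 312.9] [35.  15.2] 67.2 medz 0.1282
[0.45051528 0.32115431 0.12890988] 0.13337656301756606
```

Call:
apply_moves(moves=[[[0, -0.0283, -0.0168, 0, 0], [0, -0.0283, -0.0168, 0, 0], [0, -0.0283, -0.0168, 0, 0], [0, -0.0283, -0.0168, 0, 0], [0, -0.0283, -0.0168, 0, 0], [0, -0.0283, -0.0168, 0, 0], [0, -0.0283, -0.0168, 0, 0], [0, -0.0283, -0.0168, 0, 0], [0, -0.0283, -0.0168, 0, 0], [0, -0.0283, -0.0168, 0, 0], [0, -0.0283, -0.0168, 0, 0], [0, -0.0283, -0.0168, 0, 0], [0, -0.0283, -0.0168, 0, 0], [0, -0.0283, -0.0168, 0, 0], [0, -0.0283, -0.0168, 0, 0], [0, 0, 0, 0, 7], [0, 0, 0, 0, 7], [0, 0, 0, 0, 7], [0, 0, 0, 0, 7], [0, 0, 0, 0, 7]]])

```text
time: 1.82
tool_pos: [0.5171, 0.227, 0.2308]
tcp_rot: [-179.9, -0.0, 127.0]
contact_force: [-0.3, -0.3, 0.0]
gripper_width: 0.997
finger_force: 0.0
```

Call:
apply_moves(moves=[[[0, 0, 0, 0, 7], [0, 0, 0, 0, 7], [0, 0, 0, 0, 7], [0, 0, 0, 0, 6], [0, 0, 0, 0, 0], [0, 0, 0, 0, 0]]], squeeze=40)

```text
time: 2.32
tool_pos: [0.5171, 0.2273, 0.231]
tcp_rot: [-180.0, 0.0, 100.6]
contact_force: [0.6, -0.2, -0.0]
gripper_width: 0.999
finger_force: 0.0
```

```bash
python3 - <<'E'
from h import *
s=status.state(); print(s["tool_pos"],s["tcp_rot"],s["contact_force"],s["time"])
c=cap("wrist"); cv2.imwrite("pics/w1.png",c["color"]); print(-c["R"].T@c["t"])
P=cloud(c); m=((P[...,2]>.155)&(P[...,2]<.175)&(c["depth"]>0)&(np.hypot(P[...,0]-.517,P[...,1]-.2262)<.035)).astype(np.uint8)
cn,_=cv2.findContours(m,0,1); cn=max(cn,key=cv2.contourArea); q=plane(c,cn.reshape(-1,2),.166)[:,:2].astype(np.float32)
print(cv2.minEnclosingCircle(q),cv2.fitEllipse(q*1000))
E
```

```text
[0.5171201  0.22730201 0.2309555 ] [-1.79963519e+02  6.69079309e-03  1.00581468e+02] [ 0.6374757  -0.1606712  -0.02725534] 2.3167
[0.50500321 0.29551168 0.37345232]
((0.51836097240448, 0.23093806207180023), 0.02070450596511364) ((518.3126831054688, 230.77151489257812), (38.56254959106445, 40.58819580078125), 11.206415176391602)
```

View pics/w1.png

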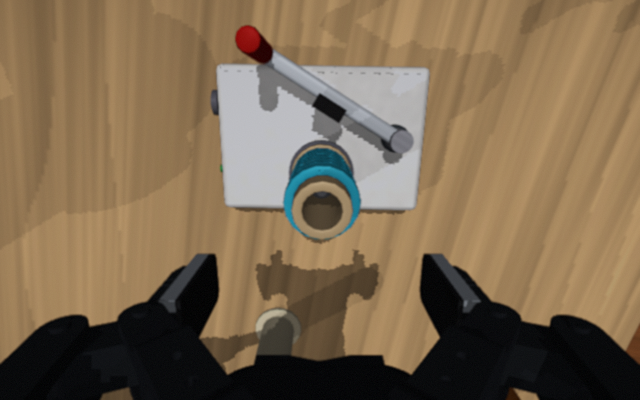

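Wrist view: the spool top is at (322,210), centred between the fingers, which are at about u=205 and u=435. The press arm and its red handle, at (250,40), are clear of the fingers. I'll descend and grip.

Call:
apply_moves(moves=[[[0, 0, 0, 0.024, 0], [0, 0, 0, 0.024, 0], [0, 0, 0, 0.024, 0], [0, 0, 0, 0.024, 0], [0, 0, 0, 0.023, 0], [0, 0, 0, 0, 0], [1, 0, 0, 0, 0], [1, 0, 0, 0, 0], [1, 0, 0, 0, 0], [1, 0, 0, 0, 0], [1, 0, 0, 0, 0], [1, 0, 0, 0, 0], [1, 0, 0, 0, 0], [1, 0, 0, 0, 0], [1, 0, 0, 0, 0], [1, 0, 0, 0, 0]]], squeeze=40)

```text
time: 3.7
tool_pos: [0.5191, 0.228, 0.1145]
tcp_rot: [179.8, -0.0, 100.4]
contact_force: [0.4, 0.5, 6.9]
gripper_width: 0.608
finger_force: 44.0
```

Call:
apply_moves(moves=[[[1, 0, 0, -0.005, 0], [1, 0, 0, -0.01, 0], [1, 0, 0, -0.015, 0], [1, 0, 0, -0.015, 0], [1, 0, 0, -0.015, 0], [1, 0, 0, -0.015, 0], [1, 0, 0, -0.015, 0], [1, 0, 0, -0.015, 0], [1, 0, 0, -0.015, 0], [1, 0, 0, 0, 0], [1, 0, 0, 0, 0]]])

```text
time: 4.62
tool_pos: [0.5176, 0.2275, 0.2331]
tcp_rot: [179.9, -0.0, 100.4]
contact_force: [0.0, -0.4, -3.2]
gripper_width: 0.609
finger_force: 43.4
```

```bash
python3 - <<'E'
from h import *
s=status.state(); print(s["tool_pos"],s["tcp_rot"],s["contact_force"],s["gripper_width"])
c=cap("scene"); cv2.imwrite("pics/s2.png",c["color"][60:260,200:520])
P=cloud(c); hsv=cv2.cvtColor(c["color"],cv2.COLOR_BGR2HSV)
m=(cv2.inRange(hsv,np.array((88,120,50)),np.array((105,255,255)))>0)&(P[...,2]>.08)&(np.hypot(P[...,0]-.517,P[...,1]-.228)<.06)
q=P[m]; print(len(q),q[:,2].min(),q[:,2].max())
w=cap("wrist"); P=cloud(w); cv2.imwrite("pics/w2.png",w["color"])
E
```

```text
[0.51758909 0.22748433 0.23314356] [ 1.79906580e+02 -1.54097864e-02  1.00424797e+02] [ 2.52571546e-03 -4.39969130e-01 -3.17205288e+00] 0.6089323598793867
824 0.17395833019171403 0.2676787832247742
```

View pics/s2.png

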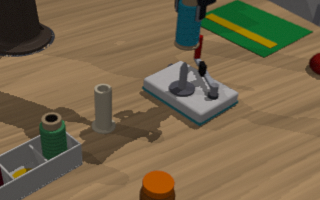

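The spool is lifted clear and upright, with its winding at z 0.174–0.268, which puts the underside at 0.164. Next I'll carry it to the crate.

Call:
apply_moves(moves=[[[1, -0.01, -0.0013, 0, 0], [1, -0.02, -0.0013, 0, 0], [1, -0.0285, -0.0013, 0, 0], [1, -0.0285, -0.0013, 0, 0], [1, -0.0285, -0.0013, 0, 0], [1, -0.0285, -0.0013, 0, 0], [1, -0.0285, -0.0013, 0, 0], [1, -0.0285, -0.0013, 0, 0], [1, -0.0285, -0.0013, 0, 0], [1, -0.0285, -0.0013, 0, 0], [1, -0.0285, -0.0013, 0, 0], [1, -0.0285, -0.0013, 0, 0], [1, -0.0285, -0.0013, 0, 0], [1, -0.0285, -0.0013, 0, 0], [1, -0.0285, -0.0013, 0, 0], [1, -0.0285, -0.0013, 0, 0], [1, -0.012, -0.0013, 0, 0], [1, -0.0053, -0.0013, 0, 0], [1, 0, 0, 0, 0], [1, 0, 0, 0, 0]]])

```text
time: 6.38
tool_pos: [0.5743, -0.2149, 0.2314]
tcp_rot: [-179.9, -0.1, 100.4]
contact_force: [0.4, -0.1, -2.0]
gripper_width: 0.611
finger_force: 43.4
```

```bash
python3 - <<'E'
from h import *
s=status.state(); print(s["tool_pos"],s["tcp_rot"],s["contact_force"],s["gripper_width"])
for n in("scene","top"):
    c=cap(n); cv2.imwrite(f"pics/{n}3.png",c["color"])
    P=cloud(c); hsv=cv2.cvtColor(c["color"],cv2.COLOR_BGR2HSV)
    m=(cv2.inRange(hsv,np.array((85,120,40)),np.array((105,255,255)))>0)&(P[...,2]>.15)&(np.hypot(P[...,0]-.576,P[...,1]+.2156)<.06)
    q=P[m]; print(n,len(q))
    if len(q)<30: continue
    print(q.min(0),q.max(0))
    # cylinder axis: least squares circle r=27mm
    from scipy.optimize import least_squares
    for a,b in((.17,.2),(.2,.235)):
        g=q[(q[:,2]>a)&(q[:,2]<b)]
        if len(g)>30: print(a,len(g),least_squares(lambda p:np.hypot(*(g[:,:2]-p).T)-.027,[.576,-.216],loss="soft_l1",f_scale=.001).x)
c=cap("top");P=cloud(c)
for nm,ctr,z0,z1,zz in(("spindle",(.5165,.227),.1,.125,.116),("seat",(.5165,.227),.043,.05,.046),("core",(.5035,.0118),.1,.118,.11)):
    m=((P[...,2]>z0)&(P[...,2]<z1)&(np.hypot(P[...,0]-ctr[0],P[...,1]-ctr[1])<.04)&(c["depth"]>0)).astype(np.uint8)
    cn,_=cv2.findContours(m,0,1)
    if cn:
        cn=max(cn,key=cv2.contourArea); q=plane(c,cn.reshape(-1,2),zz)[:,:2].astype(np.float32)*1000
        print(nm,m.sum(),cv2.minEnclosingCircle(q),cv2.fitEllipse(q) if len(q)>4 else q)
E
```

```text
[ 0.57425108 -0.21490613  0.23140498] [-1.79915521e+02 -1.19231198e-01  1.00404108e+02] [ 0.37082817 -0.12840579 -2.02254001] 0.6114730332113477
scene 1047
[ 0.55654733 -0.24063108  0.16964789] [ 0.61248136 -0.19059563  0.266826  ]
0.17 339 [ 0.57304377 -0.21345654]
0.2 415 [ 0.5731483  -0.21334132]
top 0
spindle 71 ((516.3811645507812, 223.22596740722656), 9.54586410522461) ((516.439453125, 223.61207580566406), (17.06574058532715, 18.075111389160156), 82.8484878540039)
seat 510 ((518.8822021484375, 227.60171508789062), 33.2333984375) ((517.6312866210938, 227.45574951171875), (61.62778091430664, 62.96181869506836), 177.23243713378906)
core 190 ((503.26544189453125, 11.631587028503418), 19.926786422729492) ((503.3291320800781, 11.789324760437012), (37.74934768676758, 38.54473876953125), 127.31966400146484)
```

Call:
apply_moves(moves=[[[1, -0.002, 0.0017, 0, 0], [1, 0, 0, 0.02, 0], [1, 0, 0, 0.025, 0], [1, 0, 0, 0.025, 0], [1, 0, 0, 0.025, 0], [1, 0, 0, 0.02, 0], [1, 0, 0, 0.015, 0], [1, 0, 0, 0.01, 0], [1, 0, 0, 0.005, 0], [1, 0, 0, 0.005, 0], [1, 0, 0, 0.003, 0], [1, 0, 0, 0, 0], [1, 0, 0, 0, 0]]])

```text
time: 7.62
tool_pos: [0.5778, -0.2177, 0.0801]
tcp_rot: [179.9, 0.1, 100.4]
contact_force: [0.0, -0.2, -2.3]
gripper_width: 0.609
finger_force: 43.4
```

Call:
apply_moves(moves=[[[1, 0, 0, 0.003, 0], [1, 0, 0, 0.002, 0], [1, 0, 0, 0.002, 0], [1, 0, 0, 0.001, 0], [1, 0, 0, 0, 0]]])

```text
time: 8.03
tool_pos: [0.5775, -0.2178, 0.0726]
tcp_rot: [180.0, 0.0, 100.4]
contact_force: [-2.4, 0.1, 3.8]
gripper_width: 0.612
finger_force: 43.9
```

Call:
apply_moves(moves=[[[0.3, 0, 0, 0, 0], [0.1, 0, 0, 0, 0], [0, 0, 0, 0, 0], [0, 0, 0, 0, 0], [0, 0, 0, 0, 0], [0, 0, 0, 0, 0], [0, 0, 0, -0.01, 0], [0, 0, 0, -0.025, 0], [0, 0, 0, -0.03, 0], [0, 0, 0, -0.03, 0], [0, 0, 0, -0.03, 0], [0, 0, 0, -0.02, 0], [0, 0, 0, 0, 0], [0, 0, 0, 0, 0]]])

```text
time: 9.2
tool_pos: [0.5783, -0.218, 0.2188]
tcp_rot: [179.8, 0.2, 100.4]
contact_force: [-0.5, 0.3, -1.1]
gripper_width: 0.998
finger_force: 0.0
```

```bash
python3 - <<'E'
from h import *
from scipy.optimize import least_squares
s=status.state(); print(s["tool_pos"],s["tcp_rot"],s["gripper_width"])
c=cap("wrist"); P=cloud(c); cv2.imwrite("pics/w4.png",c["color"])
def circ(c,P,ctr,z0,z1,zz,n,r=.04):
    m=((P[...,2]>z0)&(P[...,2]<z1)&(np.hypot(P[...,0]-ctr[0],P[...,1]-ctr[1])<r)&(c["depth"]>0)).astype(np.uint8)
    cn,_=cv2.findContours(m,0,1)
    if not cn: print(n,"none"); return
    cn=max(cn,key=cv2.contourArea); q=plane(c,cn.reshape(-1,2),zz)[:,:2].astype(np.float32)*1000
    print(n,m.sum(),np.median(P[...,2][m>0]),cv2.minEnclosingCircle(q))
circ(c,P,(.576,-.216),.115,.135,.124,"wrist full top")
c=cap("scene");P=cloud(c);circ(c,P,(.576,-.216),.119,.135,.124,"scene full top"); circ(c,P,(.5035,.0118),.106,.118,.11,"scene core top")
circ(c,P,(.5165,.225),.11,.125,.116,"scene spindle"); cv2.imwrite("pics/s4.png",c["color"][100:300,140:460])
E
```

```text
[ 0.57830867 -0.21795322  0.21880514] [1.79781538e+02 1.51744163e-01 1.00423933e+02] 0.9979618757443932
wrist full top 1463 0.12354578484753398 ((576.6375732421875, -215.48452758789062), 20.398590087890625)
scene full top 155 0.12210953349047593 ((582.1920776367188, -217.65078735351562), 21.934663772583008)
scene core top 89 0.10806227577699046 ((508.711669921875, 11.041561126708984), 20.724924087524414)
scene spindle 13 0.11348987743955485 ((523.83251953125, 224.6597442626953), 6.927207946777344)
```

View pics/s4.png

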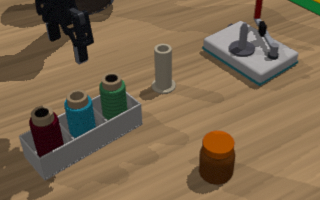

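The full spool stands in the middle cell at about (0.577, -0.2155), with its top at z 0.124, so step 1 looks done. Next is the core.

Call:
apply_moves(moves=[[[0, 0.01, -0.0032, 0, 0], [0, 0.025, -0.0032, 0, 0], [0, 0.025, -0.0032, 0, 0], [0, 0.028, -0.0032, 0, 0], [0, 0.028, -0.0032, 0, 0], [0, 0.028, -0.0032, 0, 0], [0, 0.028, -0.0032, 0, 0], [0, 0.028, -0.0032, 0, 0], [0, 0.025, -0.0032, 0, 0], [0, 0.0145, -0.0032, 0, 0], [0, 0, 0, 0, 0], [0, 0, 0, 0, 0], [0, 0, 0, 0, 0]]])

```text
time: 10.38
tool_pos: [0.5017, 0.0121, 0.2154]
tcp_rot: [-179.9, 0.0, 100.4]
contact_force: [0.1, 0.3, -0.5]
gripper_width: 1.0
finger_force: 0.0
```

```bash
cat > w.py <<'E'
from h import *
s=status.state(); print(s["tool_pos"],s["tcp_rot"],s["gripper_width"])
def circ(c,P,ctr,z0,z1,zz,n,r=.04):
    m=((P[...,2]>z0)&(P[...,2]<z1)&(np.hypot(P[...,0]-ctr[0],P[...,1]-ctr[1])<r)&(c["depth"]>0)).astype(np.uint8)
    cn,_=cv2.findContours(m,0,1)
    if not cn: print(n,"none"); return
    cn=max(cn,key=cv2.contourArea); q=plane(c,cn.reshape(-1,2),zz)[:,:2].astype(np.float32)*1000
    print(n,m.sum(),np.median(P[...,2][m>0]),cv2.minEnclosingCircle(q),cv2.boundingRect(cn))
if __name__=="__main__":
    c=cap("wrist"); P=cloud(c); cv2.imwrite("pics/w5.png",c["color"])
    circ(c,P,(.5035,.0118),.1,.12,.11,"core")
    circ(c,P,(.5165,.2251),.1,.125,.116,"spindle",.025)
    circ(c,P,(.5165,.2251),.043,.05,.046,"seat",.04)
E
python3 w.py
```

```text
[0.50173967 0.01211502 0.21538949] [-1.79909148e+02  4.41568188e-03  1.00442147e+02] 0.9996562020587457
core 1363 0.10951002267370458 ((503.74114990234375, 15.279463768005371), 20.32583236694336) (296, 167, 53, 52)
spindle none
seat none
```

Call:
apply_moves(moves=[[[0, 0.0008, 0.0017, 0, 0], [0, 0, 0, 0.025, 0], [0, 0, 0, 0.03, 0], [0, 0, 0, 0.03, 0], [0, 0, 0, 0.03, 0], [0, 0, 0, 0.025, 0], [0, 0, 0, 0.01, 0], [0, 0, 0, 0, 0], [1, 0, 0, 0, 0], [1, 0, 0, 0, 0], [1, 0, 0, 0, 0], [1, 0, 0, 0, 0], [1, 0, 0, 0, 0], [1, 0, 0, 0, 0], [1, 0, 0, 0, 0], [1, 0, 0, 0, 0], [1, 0, 0, 0, 0], [1, 0, 0, 0, 0]]], squeeze=25)

```text
time: 11.93
tool_pos: [0.5055, 0.0132, 0.068]
tcp_rot: [179.8, 0.1, 100.4]
contact_force: [-0.9, -0.9, 5.5]
gripper_width: 0.452
finger_force: 32.4
```

Call:
apply_moves(moves=[[[1, 0, 0, 0, 0], [1, 0, 0, -0.008, 0], [1, 0, 0, -0.02, 0], [1, 0, 0, -0.025, 0], [1, 0, 0, -0.025, 0], [1, 0, 0, -0.025, 0], [1, 0, 0, -0.025, 0], [1, 0, 0, -0.022, 0], [1, 0, 0, 0, 0], [1, 0, 0, 0, 0]]])

```text
time: 12.77
tool_pos: [0.5046, 0.0134, 0.2177]
tcp_rot: [179.8, 0.0, 100.4]
contact_force: [-1.2, 0.3, -1.0]
gripper_width: 0.45
finger_force: 32.1
```

```bash
cat > hand.py <<'E'
from h import *
from scipy.optimize import least_squares
s=status.state(); t=s["tool_pos"]; print(t,s["tcp_rot"],s["contact_force"],s["gripper_width"])
c=cap("scene"); cv2.imwrite("pics/s6.png",c["color"]); P=cloud(c); hsv=cv2.cvtColor(c["color"],cv2.COLOR_BGR2HSV)
m=(c["depth"]>0)&(np.hypot(P[...,0]-t[0],P[...,1]-t[1])<.045)&(P[...,2]<t[2]-.002)&(P[...,2]>.1)
q=P[m]; print(len(q),"zmin",np.percentile(q[:,2],1)); zm=np.percentile(q[:,2],1)
for a,b in((zm+.01,zm+.03),(zm+.03,zm+.05),(zm+.01,t[2]-.005)):
    g=q[(q[:,2]>a)&(q[:,2]<b)]
    print(np.round(a,3),len(g),least_squares(lambda p:np.hypot(*(g[:,:2]-p).T)-.020,t[:2]-.003*np.array([-.8,.5]),loss="soft_l1",f_scale=.001).x)
E
python3 hand.py; python3 - <<'E'
import sys; sys.path.insert(0,".")
from w import *
c=cap("top");P=cloud(c)
circ(c,P,(.5165,.225),.1,.125,.116,"top spindle",.025);circ(c,P,(.5165,.225),.043,.05,.046,"top seat",.04)
c=cap("wrist");P=cloud(c)
circ(c,P,(.5165,.227),.1,.125,.116,"wrist spindle",.025);circ(c,P,(.5165,.227),.043,.05,.046,"wrist seat",.04)
E
```

```text
[0.5045821 0.0134433 0.2177164] [1.79819267e+02 4.40627671e-02 1.00433919e+02] [-1.17606672  0.25573429 -1.00481561] 0.4498988973167897
619 zmin 0.1495749267913084
0.16 150 [0.50296839 0.01406962]
0.18 157 [0.50322454 0.01437918]
0.16 405 [0.50317769 0.01419621]
[0.50324924 0.01352298 0.21597901] [-1.79975963e+02 -8.87516933e-03  1.00427846e+02] 0.45078125209449
top spindle 75 0.10791172381794978 ((515.923095703125, 223.62168884277344), 9.702582359313965) (190, 235, 10, 10)
top seat 510 0.04564009124750046 ((517.6002807617188, 228.58538818359375), 33.487937927246094) (187, 228, 30, 29)
wrist spindle none
wrist seat none
```

```bash
python3 - <<'E'
from h import *
from scipy.optimize import least_squares
for n in("scene","top"):
  c=cap(n); P=cloud(c)
  for (a,b,r,ctr,nm) in((.055,.1,.010,(.5165,.226),"spindle"),(.0442,.048,0,(.517,.227),"seat")):
    m=(c["depth"]>0)&(np.hypot(P[...,0]-ctr[0],P[...,1]-ctr[1])<(.016 if r else .04))&(P[...,2]<b)&(P[...,2]>a)
    q=P[m]; print(n,nm,len(q),q.min(0),q.max(0))
    if r and len(q)>20: print(least_squares(lambda p:np.hypot(*(q[:,:2]-p).T)-r,ctr,loss="soft_l1",f_scale=.001).x)
E
```

```text
scene spindle 127 [0.51039085 0.21607315 0.05610904] [0.53050442 0.23649114 0.09968133]
[0.51807758 0.22878516]
scene seat 133 [0.48761077 0.19725005 0.04421439] [0.55238853 0.25980642 0.0479522 ]
top spindle 58 [0.50800023 0.21739633 0.05547782] [0.52679059 0.23087519 0.09991642]
[0.51781301 0.22812205]
top seat 382 [0.48739943 0.19610684 0.04421622] [0.54923139 0.25936339 0.04796967]
```

Call:
apply_moves(moves=[[[1, 0.008, 0.002, 0, 0], [1, 0.018, 0.004, 0, 0], [1, 0.024, 0.006, 0, 0], [1, 0.024, 0.006, 0, 0], [1, 0.024, 0.006, 0, 0], [1, 0.024, 0.006, 0, 0], [1, 0.024, 0.006, 0, 0], [1, 0.024, 0.006, 0, 0], [1, 0.02, 0.006, 0, 0], [1, 0.01, 0.004, 0, 0], [1, 0.005, 0.001, 0, 0], [1, 0.003, 0.001, 0, 0], [1, 0, 0, 0, 0], [1, 0, 0, 0, 0], [1, 0, 0, 0, 0], [1, 0, 0, 0, 0]]])

```text
time: 14.35
tool_pos: [0.5194, 0.2268, 0.2163]
tcp_rot: [-180.0, 0.0, 100.4]
contact_force: [-0.0, -0.2, -0.3]
gripper_width: 0.453
finger_force: 32.0
```

```bash
python3 hand.py
```

```text
[0.51935939 0.22683323 0.21629375] [-1.79991790e+02  1.40324232e-02  1.00354348e+02] [-0.04356483 -0.19363358 -0.27504362] 0.4534322263682796
603 zmin 0.10161889705643319
0.112 11 [0.5217074  0.20732474]
0.132 52 [0.52510065 0.22272994]
0.112 549 [0.51798961 0.22690505]
```

```bash
sed -i 's/>.1)$/>.152)/' hand.py; python3 hand.py
```

```text
[0.51938405 0.22693974 0.21633857] [-1.79998288e+02  9.31899376e-03  1.00358012e+02] [-0.39153161  0.24351583 -0.18119152] 0.45355864831167936
492 zmin 0.1522323120040528
0.162 132 [0.51764146 0.22724308]
0.182 144 [0.51790652 0.22738839]
0.162 342 [0.51772076 0.22741132]
```

View pics/s6.png

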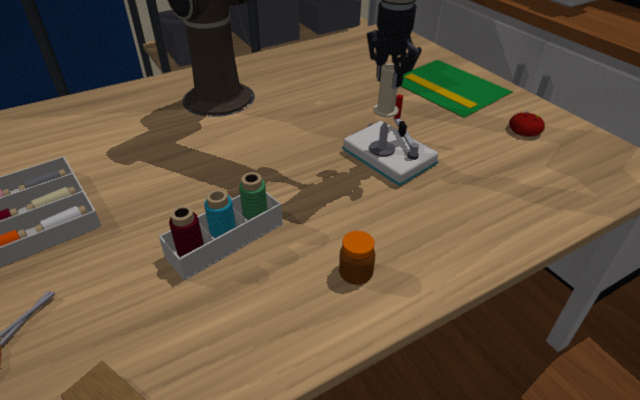

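Scene view: the core hangs upright at (386,90), just above the spindle at (382,140). I'll nudge it 1 mm and lower it in stages.

Call:
apply_moves(moves=[[[1, 0.0011, 0.0005, 0, 0], [1, 0, 0, 0.01, 0], [1, 0, 0, 0.01, 0], [1, 0, 0, 0.01, 0], [1, 0, 0, 0.008, 0], [1, 0, 0, 0.008, 0], [1, 0, 0, 0.008, 0], [1, 0, 0, 0.006, 0], [1, 0, 0, 0, 0]]])

```text
time: 15.2
tool_pos: [0.5184, 0.2285, 0.1542]
tcp_rot: [-179.8, 0.0, 100.4]
contact_force: [-0.3, -0.3, -0.5]
gripper_width: 0.451
finger_force: 32.0
```

Call:
apply_moves(moves=[[[1, 0, 0, 0.01, 0], [1, 0, 0, 0.01, 0], [1, 0, 0, 0.008, 0], [1, 0, 0, 0.006, 0], [1, 0, 0, 0.003, 0], [1, 0, 0, 0.002, 0], [1, 0, 0, 0.002, 0], [1, 0, 0, 0.001, 0], [1, 0, 0, 0, 0]]])

```text
time: 15.95
tool_pos: [0.5198, 0.229, 0.1144]
tcp_rot: [180.0, -0.0, 100.4]
contact_force: [1.0, -0.1, -0.8]
gripper_width: 0.454
finger_force: 32.0
```

Call:
apply_moves(moves=[[[1, 0, 0, 0.001, 0], [1, 0, 0, 0.001, 0], [1, 0, 0, 0.001, 0], [1, 0, 0, 0, 0]]])

```text
time: 16.28
tool_pos: [0.5201, 0.2291, 0.1141]
tcp_rot: [180.0, -0.0, 100.4]
contact_force: [-3.8, -2.0, 11.8]
gripper_width: 0.455
finger_force: 33.3
```

Call:
apply_moves(moves=[[[0.4, 0, 0, -0.001, 0], [0.2, 0, 0, -0.001, 0], [0, 0, 0, 0, 0], [0, 0, 0, 0, 0], [0, 0, 0, 0, 0], [0, 0, 0, 0, 0], [0, 0, 0, 0, 0], [0, 0, 0, -0.015, 0], [0, 0, 0, -0.03, 0], [0, 0, 0, -0.03, 0], [0, 0, 0, -0.03, 0], [0, 0, 0, -0.02, 0], [0, 0, 0, 0, 0], [0, 0, 0, 0, 0]]])

```text
time: 17.45
tool_pos: [0.5206, 0.2292, 0.2397]
tcp_rot: [179.8, -0.0, 100.4]
contact_force: [-0.5, 0.8, -0.7]
gripper_width: 0.999
finger_force: 0.0
```

```bash
python3 - <<'E'
from w import *
c=cap("wrist"); P=cloud(c); cv2.imwrite("pics/w7.png",c["color"])
circ(c,P,(.518,.23),.14,.17,.156,"core")
hsv=cv2.cvtColor(c["color"],cv2.COLOR_BGR2HSV)
m=((cv2.inRange(hsv,np.array((0,130,60)),np.array((8,255,255)))>0)|(cv2.inRange(hsv,np.array((172,130,60)),np.array((180,255,255)))>0))&(P[...,2]>.05)
q=P[m]; print("red",len(q),q.min(0),q.max(0)); g=q[q[:,2]>.126]; print(len(g),g.mean(0) if len(g) else 0)
E
```

```text
[0.5205522  0.22924649 0.23971254] [ 1.79808493e+02 -2.92022075e-02  1.00423870e+02] 0.9990384229689755
core 1809 0.15539175028404797 ((518.5632934570312, 231.93185424804688), 21.073938369750977) (288, 171, 57, 59)
red 538 [0.44293653 0.29731292 0.07478175] [0.50809131 0.33373164 0.3822635 ]
525 [0.45209271 0.32495379 0.13191726]
```

View pics/w7.png

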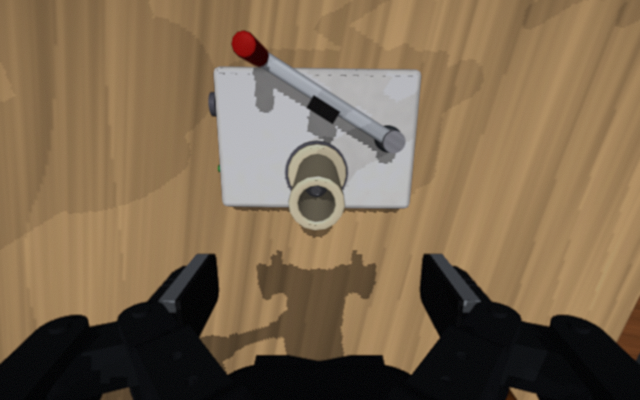

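Wrist view: the core is seated, with its rim at (317,203) and z ≈ 0.155, around the visible spindle. The red handle is at (245,45). I'll put the closed fingers behind the handle.

Call:
apply_moves(moves=[[[1, 0.0237, -0.0086, 0, 0], [1, 0.0237, -0.0086, 0, 0], [1, 0.0237, -0.0086, 0, 0], [1, 0.0237, -0.0086, 0, 0], [1, 0.0237, -0.0086, 0, 0], [1, 0.0237, -0.0086, 0, 0], [1, 0, 0, 0, 0], [1, 0, 0, 0, 0], [1, 0, 0, 0, 0], [1, 0, 0, 0, 0], [1, 0, 0, 0.025, 0], [1, 0, 0, 0.03, 0], [1, 0, 0, 0.03, 0], [1, 0, 0, 0.03, 0], [1, 0, 0, 0.02, 0], [1, 0, 0, 0, 0], [1, 0, 0, 0, 0]]])

```text
time: 18.92
tool_pos: [0.4427, 0.3579, 0.1019]
tcp_rot: [-179.8, 0.1, 100.3]
contact_force: [0.5, 0.4, 0.7]
gripper_width: 0.001
finger_force: 0.0
```

```bash
python3 - <<'E'
from h import *
s=status.state(); print(s["tool_pos"],s["contact_force"],s["gripper_width"])
c=cap("wrist"); cv2.imwrite("pics/w8.png",c["color"])
E
```

```text
[0.44266129 0.35786841 0.10192715] [0.45944956 0.3824153  0.69337037] 0.001112262616480678
```

View pics/w8.png

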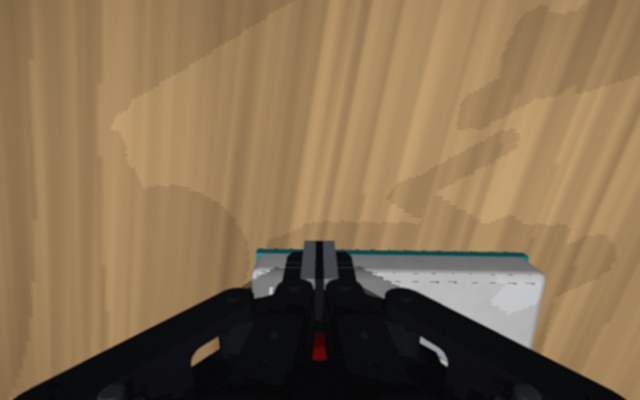

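The closed fingers are at (320,260), with the red handle (318,345) directly behind them and in line. I'll push along the arc.

Call:
apply_moves(moves=[[[1, -0.008, 0, 0, 0], [1, -0.008, 0, 0, 0], [1, -0.0083, -0.0046, 0, 0], [1, -0.0086, -0.004, 0, 0], [1, -0.0089, -0.0035, 0, 0], [1, -0.0091, -0.0028, 0, 0], [1, -0.0092, -0.0022, 0, 0], [1, -0.0094, -0.0016, 0, 0], [1, 0, 0, 0, 0]]])

```text
time: 19.72
tool_pos: [0.4368, 0.2855, 0.1029]
tcp_rot: [-179.9, 0.1, 100.4]
contact_force: [0.4, 0.6, 0.2]
gripper_width: 0.002
finger_force: 0.0
```

```bash
cat > q.py <<'E'
from w import *
c=cap("top"); P=cloud(c); hsv=cv2.cvtColor(c["color"],cv2.COLOR_BGR2HSV)
cv2.imwrite("pics/t9_%d.png"%(s["time"]*100),cv2.resize(c["color"][180:300,110:270],None,fx=4,fy=4))
m=((cv2.inRange(hsv,np.array((0,120,50)),np.array((10,255,255)))>0)|(cv2.inRange(hsv,np.array((172,120,50)),np.array((180,255,255)))>0))&(P[...,2]>.05)&(P[...,2]<.14)&(np.hypot(P[...,0]-.45,P[...,1]-.28)<.08)
q=P[m]; print("red",len(q),q.mean(0) if len(q) else 0); g=q[q[:,2]>.122]; print(len(g),g.mean(0) if len(g) else 0)
circ(c,P,(.518,.228),.145,.165,.156,"core")
E
python3 q.py
```

```text
[0.43678315 0.28553252 0.10293723] [-1.79923317e+02  7.34987742e-02  1.00359578e+02] 0.0022237800905680802
red 99 [0.44116374 0.25967619 0.11445379]
55 [0.44113662 0.2621495  0.12906255]
core 231 0.1546564284266888 ((517.4361572265625, 226.64337158203125), 21.234121322631836) (177, 226, 22, 21)
```

Call:
apply_moves(moves=[[[1, -0.005, -0.0005, 0, 0], [1, -0.004, -0.0002, 0, 0], [1, -0.003, 0, 0, 0], [1, 0, 0, 0, 0], [1, 0, 0, 0, 0]]])

```text
time: 20.18
tool_pos: [0.439, 0.2757, 0.1032]
tcp_rot: [180.0, 0.0, 100.4]
contact_force: [-0.2, -0.6, -0.2]
gripper_width: 0.001
finger_force: 0.0
```

```bash
python3 q.py
```

```text
[0.43901421 0.27568018 0.10324736] [1.79986329e+02 9.08138326e-03 1.00423611e+02] 0.000519068336872874
red 92 [0.44268698 0.24940773 0.11380522]
49 [0.44268704 0.25208227 0.12919547]
core 233 0.15488542855025922 ((517.8612670898438, 226.68368530273438), 20.967504501342773) (177, 226, 22, 21)
```

Call:
apply_moves(moves=[[[1, -0.002, 0, 0, 0], [1, -0.002, 0, 0, 0], [1, -0.001, 0, 0, 0], [1, 0, 0, 0, 0], [1, 0, 0, 0, 0]]])

```text
time: 20.65
tool_pos: [0.4398, 0.2707, 0.1033]
tcp_rot: [180.0, 0.0, 100.4]
contact_force: [0.0, 0.4, 0.3]
gripper_width: -0.0
finger_force: 0.0
```

Call:
apply_moves(moves=[[[1, -0.001, 0, 0, 0], [1, -0.001, 0, 0, 0], [1, 0, 0, 0, 0], [1, 0, 0, 0, 0]]])

```text
time: 20.98
tool_pos: [0.4401, 0.2688, 0.1032]
tcp_rot: [-180.0, 0.0, 100.4]
contact_force: [-0.4, 0.8, 0.1]
gripper_width: 0.0
finger_force: 0.1
```

```bash
python3 q.py; ls pics/t9*
```

```text
[0.44006437 0.26876769 0.10322918] [-1.79996467e+02  9.38651689e-03  1.00423207e+02] 7.61505364159122e-05
red 92 [0.44363606 0.24328721 0.11506348]
50 [0.44326391 0.24597998 0.12886619]
core 231 0.1546181538133945 ((518.8237915039062, 223.83511352539062), 21.226669311523438) (178, 226, 23, 21)
pics/t9_1971.png
pics/t9_2018.png
pics/t9_2098.png
```

Call:
apply_moves(moves=[[[1, -0.001, 0, 0, 0], [1, -0.001, 0, 0, 0], [1, 0, 0, 0, 0], [1, 0, 0, 0, 0]]])

```text
time: 21.37
tool_pos: [0.4404, 0.2669, 0.1033]
tcp_rot: [-180.0, -0.0, 100.4]
contact_force: [-1.2, 1.3, -0.5]
gripper_width: -0.002
finger_force: 0.5
```

```bash
python3 q.py
```

```text
[0.44037353 0.26691396 0.10326349] [-1.79992779e+02 -5.86923961e-03  1.00414357e+02] -0.0022374566333119685
red 93 [0.44396464 0.24136144 0.11503176]
52 [0.44361089 0.2441642  0.12854583]
core 231 0.15489235501504384 ((518.75830078125, 223.33937072753906), 20.88920783996582) (179, 226, 22, 21)
```

The core shifted about 3 mm with the push, so the pad is in contact. I'll back off and check.

Call:
apply_moves(moves=[[[1, 0.003, 0, 0, 0], [1, 0.015, 0, 0, 0], [1, 0.025, 0, 0, 0], [1, 0, 0, -0.02, 0], [1, 0, 0, -0.035, 0], [1, 0, 0, -0.035, 0], [1, 0, 0, -0.03, 0], [1, 0.02, 0, 0, 0], [1, 0, 0, 0, 0], [1, 0, 0, 0, 0]]])

```text
time: 22.25
tool_pos: [0.429, 0.3292, 0.2237]
tcp_rot: [179.9, 0.0, 100.5]
contact_force: [-0.3, 0.2, -0.5]
gripper_width: -0.002
finger_force: 0.0
```

```bash
python3 q.py; python3 - <<'E'
from w import *
t=cap("top"); P=cloud(t); circ(t,P,(.5766,-.2155),.115,.135,.124,"full")
c=cap("scene"); k=lambda a:cv2.resize(a,None,fx=4,fy=4,interpolation=2)
a=k(c["color"][80:190,330:450]); b=k(t["color"][180:300,130:210]); h=max(a.shape[0],b.shape[0])
p=lambda x:cv2.copyMakeBorder(x,0,h-x.shape[0],0,0,0)
cv2.imwrite("pics/f.png",np.hstack([p(a),p(b)])[:600,:800])
E
```

```text
[0.42904308 0.32922678 0.22365789] [1.79948706e+02 1.93021133e-02 1.00509910e+02] -0.0024548463379475186
red 87 [0.44414203 0.24053203 0.11287776]
43 [0.44411637 0.24314228 0.12826128]
core 233 0.15468500493988946 ((518.6340942382812, 223.40882873535156), 20.849666595458984) (179, 226, 22, 21)
[0.42844678 0.3284126  0.22256332] [-1.79927932e+02  7.71038164e-02  1.00478994e+02] -0.002341317686063383
full 202 0.12354120224287041 ((576.0806274414062, -218.1166229248047), 20.320781707763672) (406, 209, 20, 20)
```

View pics/f.png

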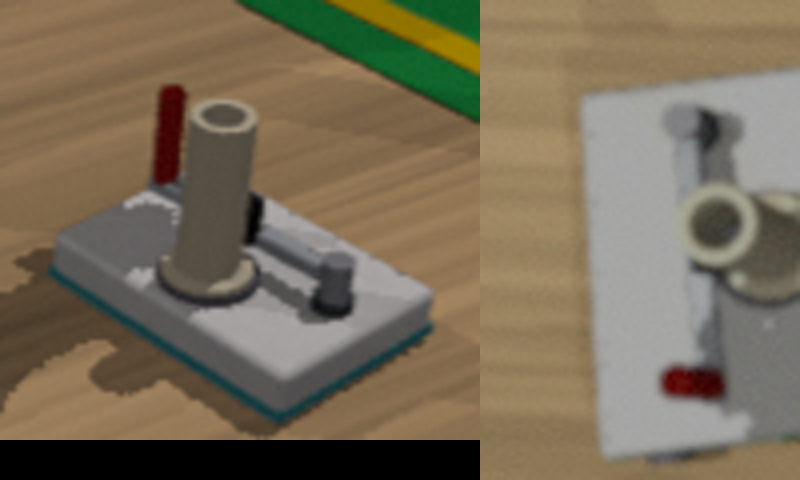

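The core is upright and home on the seat, and the arm lies along the winder with its black pad at (255,218) against the core. The full spool's top is at z 0.1235, so it is on the floor of its cell. I'm handing in.

```bash
python3 -c "
from plant import workorder; print(workorder.hand_in())"
```

```text
the job is handed in; nothing more can be done
None
```

I handed the job in at about 22 s on the robot's clock: the full spool stands in the yellow-lined cell, the core is home on the spindle, and the press pad rests against it. These are my own camera checks; the hand-in returned no verdict.

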